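# Stand the bottle on the scan pad and hold the scan mast extended

### The job

Stand the fallen blue bottle upright near the middle of the scan station's black pad and let go of it; then press the station's orange release button right down, take the orange handle and pull the telescopic scan mast up past its first stop to its second, topmost stop. Finish while still gripping the handle and holding the mast fully extended (it sinks back if let go), with the bottle still standing on the pad, and leave the other things on the bench where they are.

Things in the scene. Friction and masses are not known exactly. Their poses are not given: they have to be found in the camera images.
- bottle_center (a point): Centre (half-way up) of the fallen blue bottle, white cap: 50 x 50 mm square body, 103 mm high, then a round cap 30 mm across; 135 mm in all, about 0.3 kg, foot-heavy. Its z runs from foot to cap, x and y are square to the flat sides. It lies on a flat side, centre 25 mm above the bench, cap roughly away from the robot. Standing on the pad, its centre is 71.5 mm above the bench.
- pad (a point): Middle of the top of the station's black square pad, 120 x 120 mm with a white square outline, top 4 mm above the bench. x, y run along its sides. Fixed to the station, 250 mm from the mast's axis along the station's +y; the station is turned up to 0.25 rad about the vertical.
- button_top (a point): Middle of the top of the round orange release button, 34 mm across, on top of the grey housing (165 x 80 mm, 120 mm high) towards the robot, 95 mm from the mast's axis. Pressed straight down; its top is 14 mm above the housing when up, 6 mm when fully down.
- button (a joint): Travel of the release button in m: 0 up (locked), 0.008 fully down. It needs about 3 N to move (more if pressed fast), has no spring and stays where it is pushed. Below about 6 mm the mast stays locked.
- handle (a point): Orange knob on top of the mast; origin at its centre, z up. Cylinder 36 mm across, 40 mm high, with a 42 mm lip on its top 6 mm; grip it from above. At the start its centre is 172 mm above the bench, 52 mm above the housing. From 30 mm below its centre a black bracket carries the white scan head, reaching 87 mm from the axis towards the pad. All moves up with it.
- mast (a joint): How far the telescopic mast is pulled straight up, in m: 0 home (locked until the button is down), first stop at 0.05 (a notch, some 5 to 10 N to pull through), second stop at 0.10 (hard end stop). Weight and a return spring pull it down with 3 to 7 N all the way, so it sinks if let go.
- tub: Bystander: jar 76 mm across, 85 mm high with a black lid; origin under its centre.
- tape_roll: Bystander: yellow tape roll lying flat, 100 mm across, 48 mm high; origin under its centre.
- carton: Bystander: small closed cardboard box 70 x 110 x 40 mm; origin under its centre.
- marker: Bystander: white marker pen with a red cap, lying, 125 mm long, 17 mm thick; origin on its underside.
- mug: Bystander: white mug 80 mm across, 95 mm high; origin under its centre.
- cork_sole: Bystander: cork sole block 104 x 74 x 43 mm with a white top layer; origin under its centre.

How it is judged:
On the way, in this order (a step that is already met when the one before it is completed fails the run):
1. the bottle stands upright on the pad, let go (angle between bottle_center's own z axis and vertical below 0.1 rad and horizontal distance between bottle_center and pad below 0.035 m and height (world z) of bottle_center between 0.066 and 0.077 m and contact force between bottle and the arm below 0.1 N and contact force between bottle and the fingers below 0.1 N), for 0.2 s.
2. the release button is pressed right down (value of joint button above 0.0062 m), for 0.1 s.
3. the mast is held at its second stop by the handle (value of joint mast above 0.093 m and contact force between the fingers and mast above 2 N and distance between the grasp point and handle below 0.04 m), for 0.2 s.
At the end, for the whole second after the job is handed in: The fingers still grip the handle (over 2 N, grasp point within 40 mm of its centre); the mast is still, within 7 mm of its second stop; the button is down; the bottle stands untouched and at rest on the pad, upright within 0.1 rad, its centre within 35 mm of the pad's middle (all of step 1 and all of step 3 and velocity of joint mast between -0.02 and 0.02 m/s and value of joint button above 0.0062 m and linear speed of bottle below 0.03 m/s); the arm keeps its last pose, push and grip.
It fails at once if a bystander is pushed more than 40 mm from its place (distance of any of tub, tape_roll, carton, marker, mug, cork_sole from where it was at the start of the episode above 0.04 m).
It also fails if it takes over 61 s, if anything falls off the work surface, if the arm or the gripper's body presses on something with over 40 N, if the wrist force passes 120 N, or if a joint passes its speed limit or range.

### The arm

A 6-joint arm with a two-finger parallel gripper is mounted at the origin on the work surface. World frame = base frame: x ahead of the robot, y to its left, z up, the work surface at z = 0. Lengths are in m, angles in rad, forces in N, time in s.
With the tool pointing down it reaches from about 0.275 to 0.85 m from the base axis. Payload 19 kg.
Tool frame: the origin (TCP) lies midway between the tips of the shut fingers; the grasp point (between the pads) lies 19 mm behind it; y points along the fingers, x is the direction in which the jaws open and shut, and the axes are right-handed (so a half turn about y gives the same grasp; the last joint's range is limited). The gripper opens to 85 mm and grips with 20 to 120 N. Pads are 22 mm wide; open, the fingers measure 114 mm over their backs; the gripper's body (76 mm by 85 mm) begins 54 mm behind the grasp point. The pads swing forward as they close: fully open they stand 13 mm farther back than shut.
Start: joints at [0.98, 0.15, 1.437, -0, 1.554, -0.134], TCP at [0.254, 0.516, 0.231] pointing down, gripper open.
Joint ranges: [-2.8, 2.8], [-0.68, 2.1], [0.12, 2.68], [-1.39, 4.53], [0.16, 2.79], [-2.81, 2.81]. Speed limits (rad/s): [1.89, 1.89, 2.22, 3.01, 3.01, 3.01].

### API

Orientations are given as a unit quaternion [w, x, y, z].
In Python, from plant import manip gives the robot as it stands.
- The arm moves only by the tool step_arm, never from a script. Its argument "moves" is a list of rows, each a list of 4 numbers: the shift along the tool's x, y, z in m, then the turn about the tool's y in degrees. A call has exactly 8 rows; each row shifts and turns the pose as measured when the row begins, along the tool's axes as they then stand; what a row does not reach is not made up. A row lasts 1/10 s, in which the tool goes at most 50 mm and 8.59 degrees, less where a joint would pass 70% of its speed; a pose out of reach is approached as far as the arm can. A call is refused whole if a number of a shift passes 0.05 or a number of a turn 8.59, either way. A call with a gripper value outside its range is refused whole. "grip" is the opening, from 0 (shut) to 1 (fully open), set as the call begins (left out, the last holds). The fingers move at their own pace and stop on an object; "force" is the grip in N (left out, the last holds). Time passes only in rows, so rows that do not move let the fingers close, or fill a call up. It gives the time, the measured TCP pose, the force and the opening at its end, in the units of the state.
- manip.observe(): the state, without advancing time (a new reading comes with each control period).
- manip.get_image(name): name is "scene" or "side" or "wrist"; returns (picture, depth): 384x512x3 uint8, blue, green, red; 384x512 float32, m along the optical axis (not along the pixel's ray), 0 where there is no reading.
- manip.get_calibration(name): a dict with "camera_matrix" (3x3 intrinsics, pixels), "xyz" and "rotation" of the camera in the world. Camera axes: x right, y down, z forward; pixel columns grow to the right and rows downward; lengths in m; the calibration is good to about 2 mm. A picture is of the moment at which its call begins: read the wrist's pose just before it. get_calibration takes no time and is no camera call; for the wrist camera it gives the pose at the moment of the call.
- manip.sign_off(): hands the job in, once; it reports no verdict.
Trained networks look in the newest picture that a camera, given by its name, has taken for a name from the list of things; names that differ only in an ending like _2 or _b are one class to them, and where a whole thing is asked for, a point or a joint stands for the part that bears it (a point fixed in the world has none). Each returns a list of dicts, best first, with "p" (0 to 1); they miss things now and then, are a little off and sometimes report something else, mostly with a low value. They report only what shows in the picture. A call takes as long as a camera call.
- manip.trace(target, camera): "region" (384x512 bool, what is visible of it) and "position" ([column, row] as shares, 0 to 1, of the picture: columns of its width, rows of its height, amid what is visible of it).
- manip.landmark_of(target, camera): "position" ([column, row] as shares, 0 to 1, of the picture: columns of its width, rows of its height: a listed point, or the origin of a listed thing).
The state is a dict: "time_s": time; "joints": joint angles; "qvel": joint speeds; "effort": joint torques, N m; "tcp_pos": TCP position; "ee_rot": TCP orientation; "force": force on the tool from outside, world axes, zero at the start; "torque": the same for the moment, N m; "gripper_width": finger opening in m.
Only numpy, scipy, OpenCV 4.12 (cv2) and the standard library are available. Lean on these libraries where they do the work, as an engineer would, in place of code of your own. Each camera call takes 0.05 s, during which the arm holds its last target.

## Working session

There is one attempt and no reset: what is moved stays moved. The work goes in short steps, Python scripts to look and compute and a tool call to move; the robot and the scene stay as the last step left them, time stands still between calls to the robot, and variables do not carry over. Pictures are saved under pics/ and viewed, and the job is handed in when it is done.

Besides the shell and the picture viewer there is one more tool, called after "Call:" as name(argument=value, ...) on one line, values as JSON. step_arm: Moves the arm, as the interface text tells. Its arguments: {"type":"object","properties":{"moves":{"type":"array"},"grip":{"type":"number"},"force":{"type":"number"}},"required":["moves"]}

```bash
mkdir -p pics; ls
cat > h.py <<'E'
import numpy as np, cv2
from plant import manip
def snap(n,f):
    im,d=manip.get_image(n); cv2.imwrite('pics/'+f+'.png',im); c=manip.get_calibration(n); return im,d,c
def unproj(c,d,u,v):
    K=np.array(c['camera_matrix']);z=d
    p=np.array([(u-K[0,2])/K[0,0]*z,(v-K[1,2])/K[1,1]*z,z])
    return np.array(c['rotation'])@p+np.array(c['xyz'])
def plane(c,u,v,h):
    K=np.array(c['camera_matrix']);r=np.array(c['rotation'])@np.array([(u-K[0,2])/K[0,0],(v-K[1,2])/K[1,1],1]);o=np.array(c['xyz'])
    return o+r*(h-o[2])/r[2]
def cloud(c,d):
    K=np.array(c['camera_matrix']);v,u=np.mgrid[:384,:512]
    p=np.stack([(u-K[0,2])/K[0,0]*d,(v-K[1,2])/K[1,1]*d,d],-1)
    return p@np.array(c['rotation']).T+np.array(c['xyz'])
E
python3 - <<'E'
from h import *
np.set_printoptions(precision=4,suppress=True)
print(manip.observe())
for n in ['scene','side']:
    im,d,c=snap(n,n+'0'); print(n,c)
    np.save(n+'0.npy',d)
    for t in ['bottle_center','pad','button_top','handle']:
        l=manip.landmark_of(t,n)
        for q in l[:2]:
            u,v=q['position'][0]*512,q['position'][1]*384
            dd=d[int(v),int(u)]
            print(t,q['p'],u,v,unproj(c,dd,u,v), [plane(c,u,v,h) for h in [{'bottle_center':.025,'pad':.004,'button_top':.134,'handle':.172}[t]]])
E
```

```text
pics
{'time_s': 0.0, 'joints': array([ 0.98  ,  0.151 ,  1.438 , -0.    ,  1.5538, -0.134 ]), 'qvel': array([-0.0018, -0.0015, -0.0017,  0.0005, -0.0005,  0.002 ]), 'effort': array([  0.0022, -71.3065, -57.0879,   0.    ,   0.0091,  -0.    ]), 'tcp_pos': array([0.2535, 0.5158, 0.2307]), 'ee_rot': array([-0.6   ,  0.6004,  0.3734, -0.3742]), 'force': array([ 0.1198,  0.2286, -0.4893]), 'torque': array([-0.0112, -0.0054,  0.0291]), 'gripper_width': 0.08537452390488492}
scene {'camera_matrix': array([[368.6258,   0.    , 261.8172],
       [  0.    , 368.6258, 190.7518],
       [  0.    ,   0.    ,   1.    ]]), 'xyz': array([ 0.9802, -0.6346,  1.1039]), 'rotation': array([-0.3217,  0.9013,  0.2751, -0.0923])}Traceback (most recent call last):
  File "<stdin>", line 12, in <module>
  File "h.py", line 8, in unproj
    return np.array(c['rotation'])@p+np.array(c['xyz'])
           ~~~~~~~~~~~~~~~~~~~~~~~^~
ValueError: matmul: Input operand 1 has a mismatch in its core dimension 0, with gufunc signature (n?,k),(k,m?)->(n?,m?) (size 3 is different from 4)
```

```bash
python3 - <<'E'
s=open('h.py').read()
s=s.replace("np.array(c['rotation'])","Rq(c['rotation'])")
s=s.replace("def snap","from scipy.spatial.transform import Rotation as Ro\ndef Rq(q): q=np.asarray(q); return Ro.from_quat([q[1],q[2],q[3],q[0]]).as_matrix()\nnp.set_printoptions(precision=4,suppress=True)\ndef snap",1)
open('h.py','w').write(s)
E
python3 - <<'E'
from h import *
print(Rq(manip.observe()['ee_rot']))
for n in ['scene','side']:
    im,d,c=snap(n,n+'0'); print(n,c['xyz'],c['rotation'])
    np.save(n+'0.npy',d)
    for t in ['bottle_center','pad','button_top','handle']:
        l=manip.landmark_of(t,n)
        for q in l[:2]:
            u,v=q['position'][0]*512,q['position'][1]*384
            dd=d[int(v),int(u)]
            print(t,q['p'],u,v,unproj(c,dd,u,v), [plane(c,u,v,h) for h in [{'bottle_center':.025,'pad':.004,'button_top':.134,'handle':.172}[t]]])
E
```

```text
[[ 0.441  -0.0006 -0.8975]
 [ 0.8975 -0.0009  0.441 ]
 [-0.001  -1.      0.0001]]
scene [ 0.9802 -0.6346  1.1039] [-0.3217  0.9013  0.2751 -0.0923]
bottle_center 0.57 303.3088 171.6864 [0.5925 0.2546 0.0479] [array([0.5841, 0.2739, 0.025 ])]
pad 0.92 260.1984 206.592 [0.5315 0.0475 0.0065] [array([0.5304, 0.0491, 0.004 ])]
button_top 0.54 192.2048 225.2928 [ 0.447  -0.2121  0.1329] [array([ 0.4476, -0.2126,  0.134 ])]
handle 0.8 218.9824 229.5168 [ 0.5525 -0.2037  0.1888] [array([ 0.5447, -0.1958,  0.172 ])]
side [ 0.3781 -0.7357  0.9435] [-0.3748  0.9199 -0.1091  0.0367]
bottle_center 0.73 254.8224 157.7088 [0.5717 0.2594 0.0509] [array([0.5774, 0.2883, 0.025 ])]
pad 0.58 255.7952 214.1184 [0.531  0.0675 0.0032] [array([0.5309, 0.0668, 0.004 ])]
button_top 0.64 252.416 269.9136 [ 0.4664 -0.2043  0.1328] [array([ 0.4663, -0.2051,  0.134 ])]
handle 0.68 290.4064 247.60320000000002 [ 0.5529 -0.2067  0.1922] [array([ 0.5575, -0.1925,  0.172 ])]
```

View pics/scene0.png

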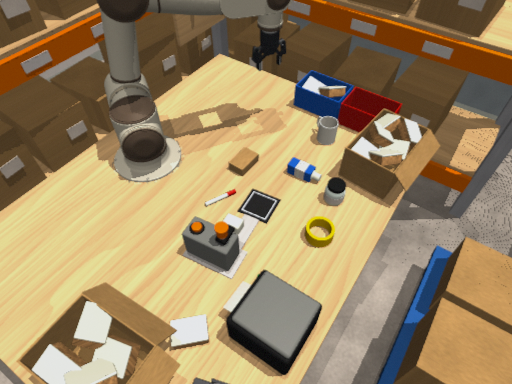

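View pics/side0.png

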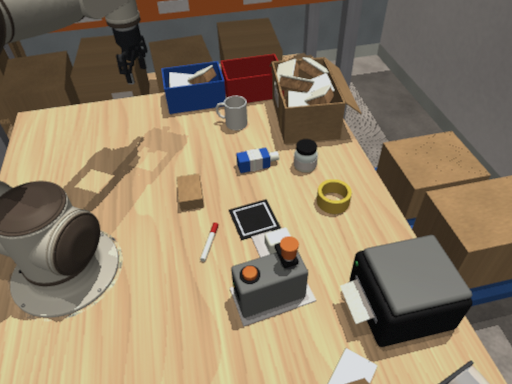

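```bash
cat >> h.py <<'E'
def rect(P):
    (c,s,a)=cv2.minAreaRect((P[:,:2]*1000).astype(np.float32)); return np.array(c),np.array(s),a
E
python3 - <<'E'
from h import *
for n in ['scene','side']:
    im,d,c=snap(n,n+'1'); P=cloud(c,d)
    for t in ['bottle_center','pad','button_top','handle']:
        l=manip.trace(t,n)
        if not l: print(t,'none'); continue
        m=l[0]['region']&(d>0); Q=P[m]; print(n,t,l[0]['p'],m.sum(),'z pct',np.percentile(Q[:,2],[2,25,50,75,98]))
        if t=='bottle_center':
            me=cv2.erode(m.astype(np.uint8),np.ones((2,2)))>0
            T=P[me];T=T[(T[:,2]>.044)&(T[:,2]<.056)]; print(' top',len(T),rect(T),T[:,2].mean()); print(T.min(0),T.max(0)); np.save(n+'_bot.npy',Q)
        if t=='handle':
            T=Q[(Q[:,2]>.187)&(Q[:,2]<.197)]; print(' top',len(T),rect(T) if len(T)>3 else 0, T.mean(0))
        if t=='button_top':
            T=Q[(Q[:,2]>.128)&(Q[:,2]<.14)]; print(' top',len(T),rect(T) if len(T)>3 else 0, T.mean(0))
    # orange
    hsv=cv2.cvtColor(im,cv2.COLOR_BGR2HSV); o=(hsv[...,0]<14)&(hsv[...,1]>200)&(hsv[...,2]>90)
    for lo,hi in [(.186,.198),(.129,.139)]:
        T=P[o&(P[...,2]>lo)&(P[...,2]<hi)&(P[...,0]>.35)&(P[...,0]<.7)&(P[...,1]<-.1)&(P[...,1]>-.35)]
        if len(T)>3: print('orange',lo,len(T),rect(T),T.mean(0))
    # dark pad
    g=im.max(-1); T=P[(g<60)&(abs(P[...,2]-.004)<.006)&(P[...,0]>.4)&(P[...,0]<.65)&(P[...,1]>-.04)&(P[...,1]<.15)]
    print('pad',len(T),rect(T),T.mean(0))
E
```

```text
scene bottle_center 0.74 526 z pct [0.0002 0.0262 0.0444 0.0506 0.0551]
 top 234 (array([572.7878, 275.7069]), array([99.6279, 49.0909]), 0.24331380426883698) 0.05033186884927364
[0.523  0.251  0.0441] [0.6226 0.3001 0.0559]
scene pad 0.67 4089 z pct [-0.0003  0.0043  0.0471  0.1201  0.1917]
scene button_top 0.61 86 z pct [0.1237 0.1311 0.1328 0.1349 0.138 ]
 top 77 (array([ 459.3036, -207.0038]), array([31.4307, 29.8528]), 81.10226440429688) [ 0.4593 -0.208   0.1334]
scene handle 0.8 561 z pct [0.115  0.1407 0.1439 0.1823 0.1944]
 top 137 (array([ 553.2162, -195.1046]), array([37.7702, 40.0623]), 9.625718116760254) [ 0.5533 -0.1955  0.192 ]
orange 0.129 8 (array([ 448.0038, -204.8479]), array([26.4776,  6.5966]), 72.72850799560547) [ 0.4482 -0.204   0.134 ]
pad 495 (array([522.5219,  50.745 ]), array([115.4035, 118.417 ]), 7.305542945861816) [0.5243 0.0497 0.004 ]
side bottle_center 0.57 768 z pct [0.002  0.0261 0.0427 0.0509 0.0547]
 top 323 (array([569.4429, 275.1617]), array([106.813 ,  49.8031]), 1.0844401121139526) 0.05073678073922477
[0.5161 0.2501 0.0441] [0.6228 0.3006 0.0555]
side pad 0.67 6587 z pct [0.0021 0.0064 0.0812 0.1215 0.1929]
side button_top 0.69 1040 z pct [0.0408 0.043  0.0441 0.0452 0.0475]
 top 0 0 [nan nan nan]
side handle 0.8 929 z pct [0.1144 0.1421 0.1455 0.19   0.195 ]
 top 248 (array([ 551.3412, -194.2456]), array([41.5766, 41.0281]), 5.538365840911865) [ 0.5516 -0.1958  0.1929]
pad 833 (array([521.0723,  52.0652]), array([117.2263, 119.9663]), 7.3386549949646) [0.5196 0.0484 0.0052]<stdin>:14: RuntimeWarning: Mean of empty slice.
  ret = um.true_divide(
```

Run:
```python
import cv2
for n in ['scene','side']:
    im=cv2.imread(f'pics/{n}0.png')[110:310,150:360]; cv2.imwrite(f'pics/{n}z.png',cv2.resize(im,None,fx=2.8,fy=2.8,interpolation=cv2.INTER_CUBIC))
```

```text
(no output)
```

View pics/sidez.png

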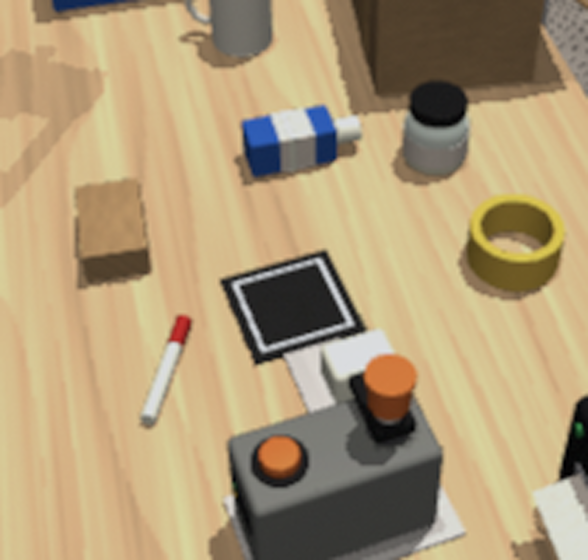

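Run:
```python
from h import *
n='side'; im=cv2.imread('pics/side1.png'); d=np.load('side0.npy'); c=manip.get_calibration(n); P=cloud(c,d)
m=(P[...,0]>.3)&(P[...,0]<.8)&(P[...,1]>-.1)&(P[...,1]<.55)&(P[...,2]>.012)
k,lab,st,ce=cv2.connectedComponentsWithStats(m.astype(np.uint8))
for i in range(1,k):
    if st[i,4]>60: Q=P[lab==i]; print(st[i],np.percentile(Q,2,axis=0),np.percentile(Q,98,axis=0))
```

```text
[ 275   73   42   97 2805] [0.696  0.2058 0.0169] [0.7971 0.5358 0.172 ]
[216  96  31  32 582] [0.4975 0.4775 0.0148] [0.5924 0.5491 0.0972]
[236 147  43  24 696] [0.5164 0.2519 0.0145] [0.646  0.3004 0.055 ]
[176 173  27  36 755] [0.3176 0.1352 0.0155] [0.385  0.2436 0.0444]
[316 179  33  33 660] [0.7175 0.014  0.0131] [0.7983 0.1082 0.0523]
[200 222  18  37 197] [ 0.3552 -0.0564  0.0126] [0.4104 0.051  0.0206]
```

Call:
step_arm(moves=[[-0.006,0,-0.039,-6.55],[-0.01,0,-0.039,-6.55],[-0.014,0,-0.037,-6.55],[-0.019,0,-0.035,-6.55],[-0.022,0,-0.033,0],[-0.022,0,-0.033,0],[-0.022,0,-0.033,0],[-0.022,0,-0.033,0]], grip=1, force=20)

```text
time_s: 1.9
tcp_pos: [0.5245, 0.3371, 0.2317]
ee_rot: [-0.494, 0.493, 0.507, -0.506]
force: [0.2, -0.7, 0.7]
gripper_width: 0.0855
```

Call:
step_arm(moves=[[-0.016,0.02,-0.021,1.5],[-0.016,0.02,-0.021,0],[-0.016,0.02,-0.021,0],[-0.014,0.02,-0.02,0],[0,0.02,0,0],[0,0.015,0,0],[0,0.01,0,0],[0,0,0,0]])

```text
time_s: 2.7
tcp_pos: [0.6157, 0.2689, 0.1014]
ee_rot: [0.502, -0.502, -0.499, 0.497]
force: [0.0, -0.4, -0.5]
gripper_width: 0.0855
```

```bash
cat >> h.py <<'E'
def st():
    s=manip.observe(); R=Rq(s['ee_rot']); print('t',s['time_s'],'tcp',s['tcp_pos'],'yaw',np.degrees(np.arctan2(R[1,0],R[0,0])),'ydir',R[:,1],'F',s['force'],'w',s['gripper_width']); return s
E
python3 - <<'E'
from h import *
st(); im,d,c=snap('wrist','w1'); P=cloud(c,d)
hsv=cv2.cvtColor(im,cv2.COLOR_BGR2HSV)
m=(abs(P[...,2]-.05)<.006)&(P[...,0]>.45)&(P[...,0]<.67)&(P[...,1]>.22)&(P[...,1]<.33)
T=P[m]; print(len(T),rect(T),T.min(0),T.max(0))
E
```

```text
t 2.7 tcp [0.6157 0.2689 0.1014] yaw 89.61987156585874 ydir [ 0.0015  0.0019 -1.    ] F [ 0.0277 -0.4204 -0.493 ] w 0.0855214216876998
11777 (array([568.7741, 278.4486]), array([103.4844,  51.4049]), 2.037957191467285) [0.5163 0.2518 0.0441] [0.6204 0.305  0.0521]
```

View pics/w1.png

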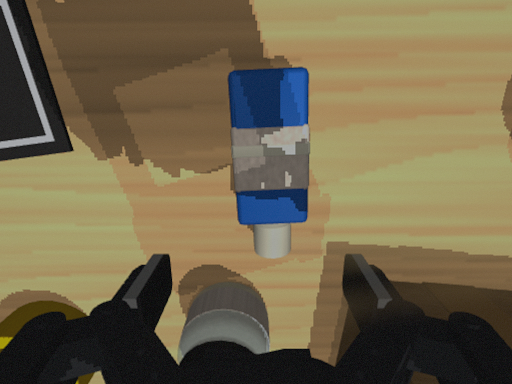

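Call:
step_arm(moves=[[0.009,0,0.01,-1.7],[0,0,0,0],[0,0.025,0,0],[0,0.025,0,0],[0,0.02,0,0],[0,0.014,0,0],[0,0.008,0,0],[0,0.0,0,0]])

```text
time_s: 3.55
tcp_pos: [0.6073, 0.2835, 0.0159]
ee_rot: [-0.49, 0.494, 0.513, -0.503]
force: [-1.4, 0.5, -0.7]
gripper_width: 0.0855
```

Run:
```python
from h import *
st(); snap('wrist','w2')
```

```text
t 3.55 tcp [0.6073 0.2835 0.0159] yaw 91.77968596375945 ydir [ 0.0145  0.0063 -0.9999] F [-1.3572  0.453  -0.7113] w 0.0855217291903312
```

View pics/w2.png

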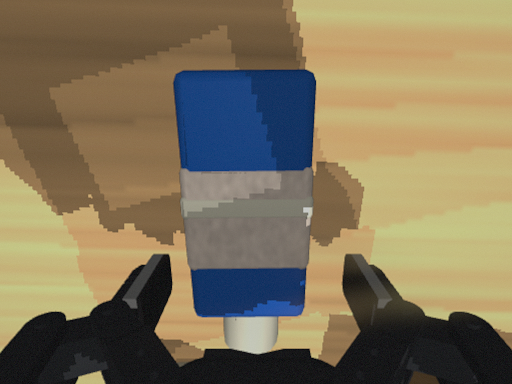

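Call:
step_arm(moves=[[-0.005,0.005,0,0],[0,0.004,0,0],[0,0,0,0],[0,0,0,0],[0,0,0,0],[0,0,0,0],[0,0,0,0],[0,0,0,0]])

```text
time_s: 4.4
tcp_pos: [0.6096, 0.2786, 0.0103]
ee_rot: [-0.489, 0.495, 0.514, -0.501]
force: [0.1, 0.0, 0.2]
gripper_width: 0.0857
```

Call:
step_arm(moves=[[0,0,0,0],[0,0,0,0],[0,0,0,0],[0,0,0,0],[0,0,0,0],[0,0,0,0],[0,0,0,0],[0,0,0,0]], grip=0, force=20)

```text
time_s: 5.2
tcp_pos: [0.6097, 0.2787, 0.0106]
ee_rot: [-0.489, 0.495, 0.515, -0.501]
force: [-0.2, -0.3, -0.2]
gripper_width: 0.05
```

Run:
```python
from h import *
st(); snap('wrist','w3'); snap('side','s3')
```

```text
t 5.2 tcp [0.6097 0.2787 0.0106] yaw 91.77897309246849 ydir [ 0.02    0.008  -0.9998] F [-0.2254 -0.2506 -0.1954] w 0.05003264133272122
```

View pics/w3.png

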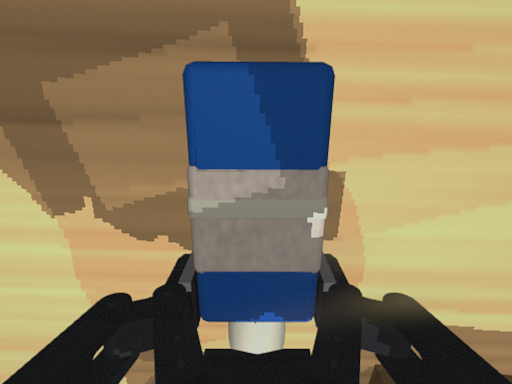

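Call:
step_arm(moves=[[0,-0.009,0.0035,0],[0,-0.0085,0.0045,0],[0,-0.008,0.005,0],[0,-0.0075,0.006,0],[0,-0.007,0.0065,0],[0,-0.006,0.0075,0],[0,-0.0055,0.008,0],[0,-0.0045,0.008,0]])

```text
time_s: 6.1
tcp_pos: [0.555, 0.2764, 0.0701]
ee_rot: [-0.489, 0.495, 0.514, -0.501]
force: [-0.1, -0.6, -3.6]
gripper_width: 0.0497
```

Run:
```python
from h import *
st(); snap('wrist','w4'); im,d,c=snap('side','s4')
cv2.imwrite('pics/s4z.png',cv2.resize(im[60:260,150:360],None,fx=2.8,fy=2.8))
```

```text
t 6.1 tcp [0.555  0.2764 0.0701] yaw 91.76963098677983 ydir [ 0.0193  0.0078 -0.9998] F [-0.0629 -0.605  -3.6116] w 0.049740176581281825
```

View pics/s4z.png

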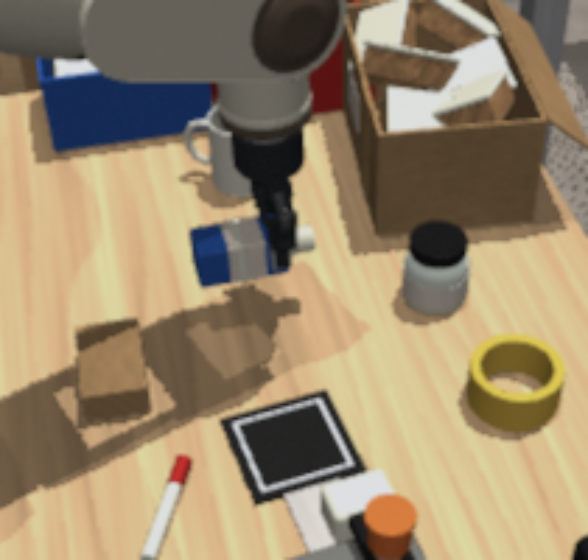

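View pics/w4.png

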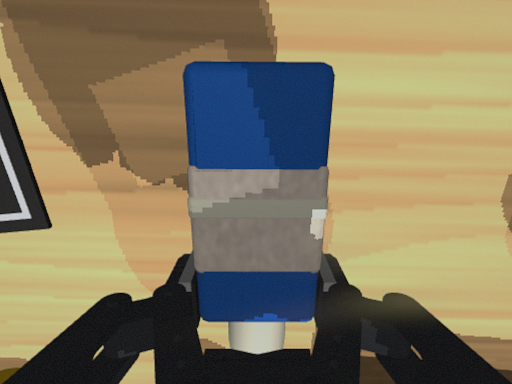

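Call:
step_arm(moves=[[0,0.015,0,0],[0,0.015,0,0],[0,0.012,0,0],[0,0.006,0,0],[0,0,0,0],[0,0,0,0],[0,0,0,0],[0,0,0,0]], grip=0.54)

```text
time_s: 7.0
tcp_pos: [0.5557, 0.2764, 0.0154]
ee_rot: [-0.49, 0.495, 0.513, -0.502]
force: [-0.6, -0.4, -2.2]
gripper_width: 0.0499
```

Run:
```python
from h import *
st(); snap('wrist','w5')
```

```text
t 7.0 tcp [0.5557 0.2764 0.0154] yaw 91.76829076305661 ydir [ 0.0164  0.0068 -0.9998] F [-0.6383 -0.3644 -2.2283] w 0.04985082898609262
```

View pics/w5.png

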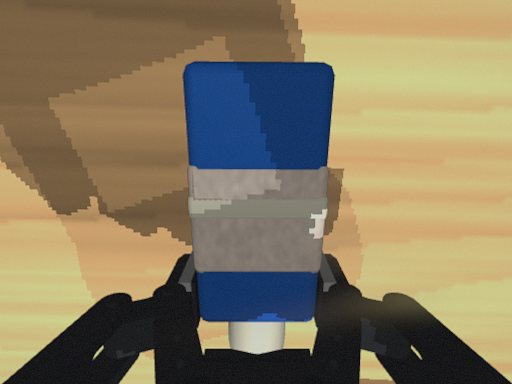

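Call:
step_arm(moves=[[0,-0.008,0,0],[0,-0.008,0,0],[0,0,0,0],[0,0,0,0],[0,0,0,0],[0,0,0,0],[0,0,0,0],[0,0,0,0]], grip=0.57)

```text
time_s: 7.85
tcp_pos: [0.5559, 0.2766, 0.0343]
ee_rot: [-0.489, 0.495, 0.514, -0.501]
force: [0.3, 0.8, -3.1]
gripper_width: 0.0498
```

Run:
```python
from h import *
st(); snap('wrist','w6')
```

```text
t 7.85 tcp [0.5559 0.2766 0.0343] yaw 91.77367381634123 ydir [ 0.0187  0.0076 -0.9998] F [ 0.3418  0.8115 -3.0827] w 0.04982400475609483
```

View pics/w6.png

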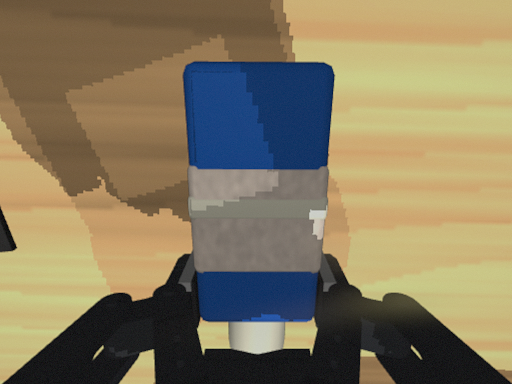

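Call:
step_arm(moves=[[0,0.004,0,0],[0,0.003,0,0],[0,0,0,0],[0,0,0,0],[0,0,0,0],[0,0,0,0],[0,0,0,0],[0,0,0,0]], grip=0.58)

```text
time_s: 8.7
tcp_pos: [0.5559, 0.2766, 0.0263]
ee_rot: [-0.489, 0.495, 0.514, -0.501]
force: [0.2, -0.5, -2.5]
gripper_width: 0.0494
```

Run:
```python
from h import *
st(); snap('wrist','w7')
```

```text
t 8.7 tcp [0.5559 0.2766 0.0263] yaw 91.77148767406568 ydir [ 0.0182  0.0074 -0.9998] F [ 0.1857 -0.4765 -2.4534] w 0.04941092416255488
```

View pics/w7.png

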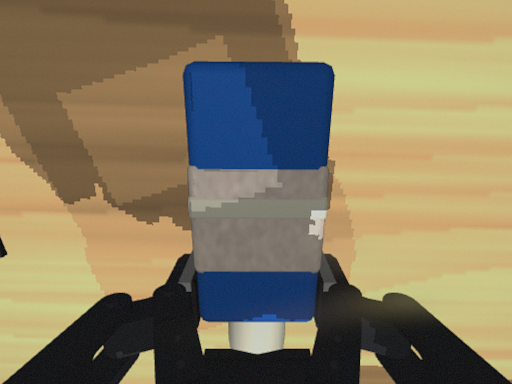

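Call:
step_arm(moves=[[0,0.008,0,0],[0,0.006,0,0],[0,0.001,0,0],[0,0,0,0],[0,0,0,0],[0,0,0,0],[0,0,0,0],[0,0,0,0]])

```text
time_s: 9.55
tcp_pos: [0.5563, 0.2767, 0.0105]
ee_rot: [-0.489, 0.495, 0.514, -0.501]
force: [-1.8, -0.2, 2.2]
gripper_width: 0.0501
```

Call:
step_arm(moves=[[0,0,0,0],[0,0,0,0],[0,0,0,0],[0,0,0,0],[0,0,-0.015,0],[0,0,-0.015,0],[0,0,-0.013,0],[0,0,0,0]], grip=1)

```text
time_s: 10.35
tcp_pos: [0.6006, 0.2783, 0.0113]
ee_rot: [-0.489, 0.495, 0.514, -0.501]
force: [-0.3, -0.8, 0.4]
gripper_width: 0.0854
```

Run:
```python
from h import *
st(); im,d,c=snap('wrist','w8'); P=cloud(c,d)
m=(abs(P[...,2]-.05)<.005)&(P[...,0]>.4)&(P[...,0]<.6)&(P[...,1]>.22)&(P[...,1]<.33)
T=P[m]; print(len(T),rect(T),T.min(0),T.max(0))
m=(P[...,2]>.033)&(P[...,2]<.043)&(P[...,0]>.565)&(P[...,0]<.62)&(P[...,1]>.255)&(P[...,1]<.305)
T=P[m]; print('cap',len(T),T.min(0),T.max(0))
```

```text
t 10.35 tcp [0.6006 0.2783 0.0113] yaw 91.79362120665641 ydir [ 0.0188  0.0077 -0.9998] F [-0.2928 -0.7746  0.3584] w 0.0853631606279982
34531 (array([544.7485, 275.6096]), array([108.8297, 110.2207]), 89.87499237060547) [0.4897 0.2211 0.045 ] [0.6    0.3299 0.055 ]
cap 2811 [0.5667 0.2654 0.033 ] [0.5983 0.2897 0.043 ]
```

View pics/w8.png

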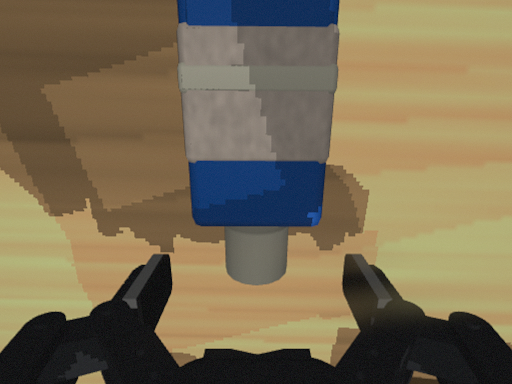

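Call:
step_arm(moves=[[0,0.003,0,0],[0,0,0,0],[0,0,0,0],[0,0,0,0],[0,0,0,0],[0,0,0,0],[0,0,0,0],[0,0,0,0]], grip=0, force=20)

```text
time_s: 11.2
tcp_pos: [0.5978, 0.2785, 0.0078]
ee_rot: [-0.489, 0.495, 0.514, -0.502]
force: [0.9, 0.2, -0.9]
gripper_width: 0.0284
```

Call:
step_arm(moves=[[0,0,0,0],[0,0,0,0],[0,-0.005,0.001,0],[0,-0.005,0.001,0],[0,-0.005,0.001,0],[0,-0.005,0.001,0],[0,-0.005,0.001,0],[0,0,0,0]])

```text
time_s: 12.0
tcp_pos: [0.5915, 0.2781, 0.0351]
ee_rot: [-0.489, 0.494, 0.514, -0.502]
force: [0.2, -0.4, -1.7]
gripper_width: 0.0284
```

Run:
```python
from h import *
st(); snap('wrist','w9'); im,d,c=snap('side','s9')
cv2.imwrite('pics/s9z.png',cv2.resize(im[60:260,150:360],None,fx=2.8,fy=2.8))
```

```text
t 12.0 tcp [0.5915 0.2781 0.0351] yaw 91.8488842400529 ydir [ 0.0169  0.0072 -0.9998] F [ 0.1849 -0.4431 -1.6695] w 0.028424691762135607
```

View pics/w9.png

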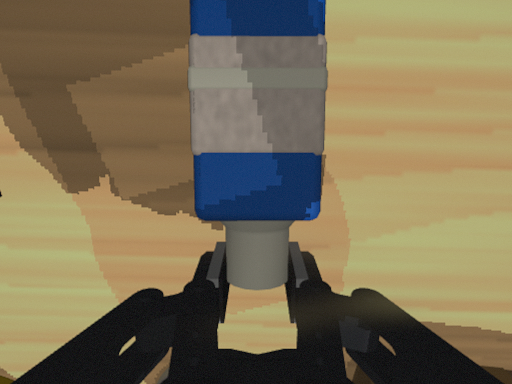

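View pics/s9z.png

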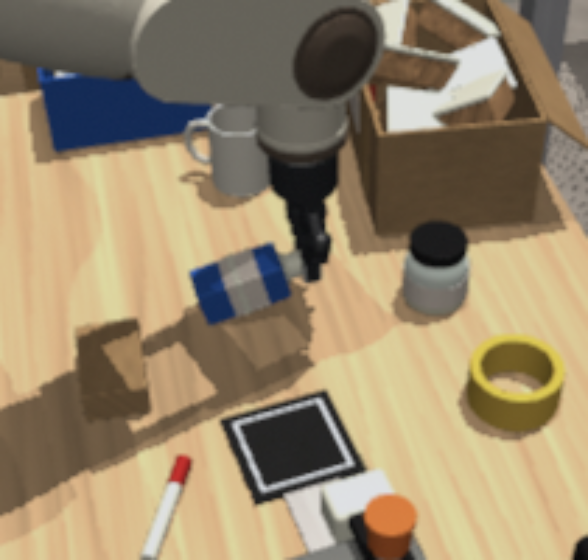

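Call:
step_arm(moves=[[0,-0.0095,0.005,0],[0,-0.0095,0.006,0],[0,-0.009,0.007,0],[0,-0.009,0.008,0],[0,-0.008,0.009,0],[0,-0.007,0.009,0],[0,-0.006,0.01,0],[0,-0.0055,0.01,0]])

```text
time_s: 12.9
tcp_pos: [0.521, 0.2751, 0.1018]
ee_rot: [-0.49, 0.494, 0.514, -0.502]
force: [-0.2, -0.2, -2.8]
gripper_width: 0.0288
```

Run:
```python
from h import *
st(); im,d,c=snap('side','s10')
cv2.imwrite('pics/s10z.png',cv2.resize(im[60:260,150:360],None,fx=2.8,fy=2.8))
```

```text
t 12.9 tcp [0.521  0.2751 0.1018] yaw 91.83199575648867 ydir [ 0.0163  0.007  -0.9998] F [-0.2023 -0.217  -2.7642] w 0.02883619855718791
```

View pics/s10z.png

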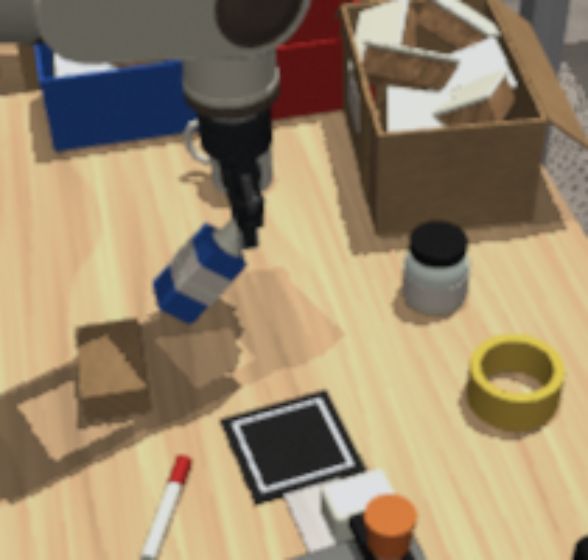

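Call:
step_arm(moves=[[0,-0.003,0.009,0],[0,-0.003,0.009,0],[0,-0.002,0.009,0],[0,-0.001,0.009,0],[0,0,0.009,0],[0,0,0.009,0],[0,0,0.009,0],[0,0,0.005,0]])

```text
time_s: 13.75
tcp_pos: [0.4452, 0.2727, 0.1106]
ee_rot: [-0.49, 0.494, 0.514, -0.502]
force: [0.8, 0.2, -2.6]
gripper_width: 0.0287
```

Run:
```python
from h import *
st(); im,d,c=snap('side','s11')
cv2.imwrite('pics/s11z.png',cv2.resize(im[60:260,150:360],None,fx=2.8,fy=2.8))
P=cloud(c,d); hsv=cv2.cvtColor(im,cv2.COLOR_BGR2HSV)
m=(hsv[...,0]>100)&(hsv[...,0]<130)&(hsv[...,1]>120)&(P[...,0]>.3)&(P[...,0]<.65)&(P[...,1]>.2)&(P[...,1]<.35)
Q=P[m]; print(len(Q),Q.min(0),Q.max(0)); T=Q[Q[:,1]<.265]; print(rect(T[:,[0,2]]), cv2.boxPoints(cv2.minAreaRect((T[:,[0,2]]*1000).astype(np.float32))))
```

```text
t 13.75 tcp [0.4452 0.2727 0.1106] yaw 91.85643092131107 ydir [ 0.0154  0.007  -0.9999] F [ 0.8364  0.1941 -2.588 ] w 0.028694755488409485
273 [0.3471 0.2435 0.0009] [0.441  0.2885 0.3062]
(array([411.5334, 162.5744]), array([271.7737,  83.5525]), 79.58445739746094) [[345.879   36.4792]
 [428.0548  21.374 ]
 [477.1877 288.6696]
 [395.0119 303.7747]]
```

View pics/s11z.png

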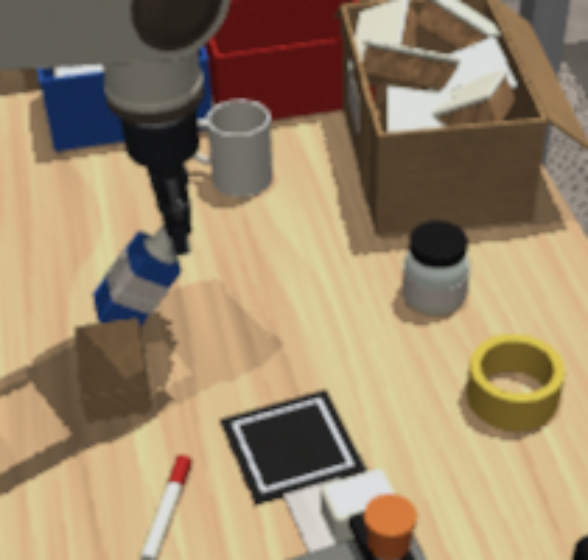

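Call:
step_arm(moves=[[0,-0.04,0,0],[-0.02,0,-0.015,0],[-0.034,0,-0.026,0],[-0.034,0,-0.026,0],[-0.034,0,-0.026,0],[-0.034,0,-0.026,0],[-0.034,0,-0.026,0],[-0.034,0,-0.026,0]])

```text
time_s: 14.6
tcp_pos: [0.6265, 0.0501, 0.154]
ee_rot: [-0.488, 0.492, 0.516, -0.504]
force: [1.1, 0.9, -2.0]
gripper_width: 0.0285
```

Run:
```python
from h import *
st(); im,d,c=snap('side','s12')
cv2.imwrite('pics/s12z.png',cv2.resize(im[60:260,150:360],None,fx=2.8,fy=2.8))
```

```text
t 14.6 tcp [0.6265 0.0501 0.154 ] yaw 92.29205980856558 ydir [ 0.0165  0.008  -0.9998] F [ 1.1471  0.9115 -2.0265] w 0.028528810802783744
```

View pics/s12z.png

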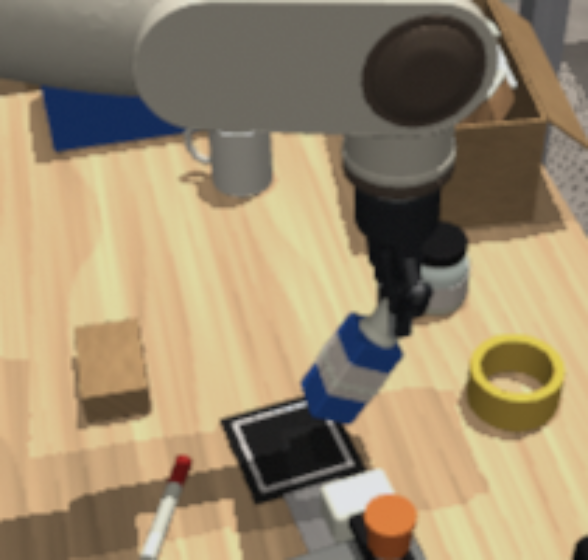

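```bash
cat >> h.py <<'E'
def tilt(n='side',f=None):
    im,d,c=snap(n,f or 'tmp_'+n); P=cloud(c,d); s=manip.observe(); tc=s['tcp_pos']
    hsv=cv2.cvtColor(im,cv2.COLOR_BGR2HSV)
    m=(hsv[...,0]>100)&(hsv[...,0]<130)&(hsv[...,1]>120)&(abs(P[...,0]-tc[0])<.16)&(abs(P[...,1]-tc[1])<.06)&(P[...,2]<tc[2]+.02)&(P[...,2]>-.005)
    k,lab,sta,_=cv2.connectedComponentsWithStats(cv2.dilate(m.astype(np.uint8),np.ones((9,9))))
    i=1+np.argmax(sta[1:,4]); reg=(lab==i)
    Q=P[m]; print('blue',len(Q),'min',np.percentile(Q,1,axis=0),'max',np.percentile(Q,99,axis=0))
    return Q,P,im
E
python3 - <<'E'
from h import *
for n in ['side','scene']:
    Q,P,im=tilt(n); np.save('Q_'+n,Q)
    # plane segmentation: faces - use RANSAC for planes
    rng=np.random.default_rng(0); R=Q.copy()
    for _ in range(3):
        if len(R)<30: break
        best=None
        for k in range(400):
            a,b,cc=R[rng.choice(len(R),3,False)]; nn=np.cross(b-a,cc-a); l=np.linalg.norm(nn)
            if l<1e-5: continue
            nn/=l; inl=abs((R-a)@nn)<.002
            if best is None or inl.sum()>best.sum(): best=inl
        I=R[best]; ce=I.mean(0); nn=np.linalg.svd(I-ce)[2][2]; print(n,best.sum(),'normal',nn,'c',ce); R=R[~best]
E
```

```text
blue 411 min [0.5458 0.0162 0.0138] max [0.6303 0.0617 0.1593]
side 195 normal [-0.0278  0.9995 -0.0129] c [0.5886 0.0198 0.1048]
side 143 normal [ 0.881   0.0232 -0.4726] c [0.5697 0.0394 0.1173]
side 25 normal [-0.0278  0.9996 -0.01  ] c [0.6003 0.023  0.1149]
blue 158 min [0.5461 0.0189 0.0051] max [0.6315 0.0588 0.1562]
scene 107 normal [-0.0273  0.9996 -0.0088] c [0.5901 0.0221 0.1055]
scene 21 normal [ 0.0958 -0.9927  0.0735] c [0.6016 0.0247 0.1265]
scene 12 normal [0.4806 0.0856 0.8727] c [0.6142 0.0417 0.1425]
```

Call:
step_arm(moves=[[0.003,0,0.012,0],[0.003,0.008,0.013,0],[0.001,0.012,0.012,0],[0,0.01,0,0],[0,0.006,0,0],[0,0.003,0,0],[0,0,0,0],[0,0,0,0]])

```text
time_s: 15.55
tcp_pos: [0.586, 0.0601, 0.1142]
ee_rot: [-0.486, 0.493, 0.517, -0.503]
force: [0.6, -0.1, -2.0]
gripper_width: 0.0282
```

```bash
cat >> h.py <<'E'
def planes(Q):
    rng=np.random.default_rng(0); R=Q.copy()
    for _ in range(3):
        if len(R)<25: break
        best=None
        for k in range(400):
            a,b,cc=R[rng.choice(len(R),3,False)]; nn=np.cross(b-a,cc-a); l=np.linalg.norm(nn)
            if l<1e-5: continue
            nn/=l; inl=abs((R-a)@nn)<.002
            if best is None or inl.sum()>best.sum(): best=inl
        I=R[best]; ce=I.mean(0); nn=np.linalg.svd(I-ce)[2][2]; print(best.sum(),'normal',nn,'c',ce); R=R[~best]
E
python3 - <<'E'
from h import *
st(); Q,P,im=tilt('side','s13'); planes(Q)
cv2.imwrite('pics/s13z.png',cv2.resize(im[60:260,150:360],None,fx=2.8,fy=2.8))
E
```

```text
t 15.55 tcp [0.586  0.0601 0.1142] yaw 92.38649203957532 ydir [ 0.0198  0.008  -0.9998] F [ 0.5939 -0.0582 -1.9697] w 0.02815224590080022
blue 405 min [0.5008 0.0317 0.0035] max [0.5854 0.0758 0.1185]
195 normal [-0.0292  0.9995 -0.0092] c [0.5455 0.0352 0.0642]
124 normal [ 0.8771  0.0405 -0.4787] c [0.5251 0.055  0.0767]
31 normal [-0.1047  0.9934 -0.0472] c [0.5436 0.0354 0.0685]
```

View pics/s13z.png

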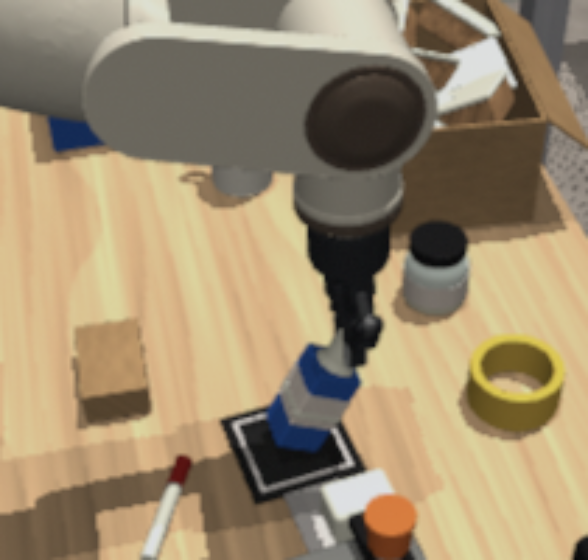

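Call:
step_arm(moves=[[0,0.006,0,0],[0,0.001,0.008,0],[0,0.0,0.009,0],[0,-0.001,0.009,0],[0,-0.001,0.009,0],[0,0,0.009,0],[0,0,0.009,0],[0,0,0.005,0]])

```text
time_s: 16.4
tcp_pos: [0.5349, 0.0572, 0.1163]
ee_rot: [-0.48, 0.499, 0.523, -0.497]
force: [2.7, -0.3, 6.8]
gripper_width: 0.0284
```

Run:
```python
from h import *
st(); Q,P,im=tilt('side','s14'); planes(Q)
cv2.imwrite('pics/s14z.png',cv2.resize(im[60:260,150:360],None,fx=2.8,fy=2.8))
```

```text
t 16.4 tcp [0.5349 0.0572 0.1163] yaw 92.3747172434391 ydir [ 0.0453  0.0071 -0.999 ] F [ 2.7291 -0.2942  6.8269] w 0.02842779791322039
blue 364 min [0.4744 0.0304 0.0035] max [0.544  0.0713 0.118 ]
206 normal [ 0.0532 -0.9986 -0.0051] c [0.5104 0.0335 0.0632]
79 normal [ 0.9521  0.0425 -0.3027] c [0.4894 0.052  0.0784]
25 normal [-0.0903 -0.9929  0.0773] c [0.5122 0.0345 0.0783]
```

View pics/s14z.png

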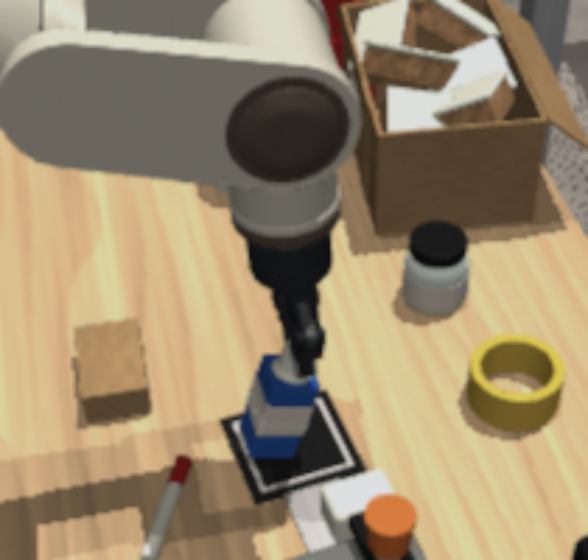

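Call:
step_arm(moves=[[0,0,0.006,0],[0,0,0.006,0],[0,0,0.006,0],[0,0,0.006,0],[0,0,0.006,0],[0,0,0.0,0],[0,0,0,0],[0,0,0,0]])

```text
time_s: 17.25
tcp_pos: [0.5021, 0.0558, 0.1158]
ee_rot: [-0.479, 0.5, 0.524, -0.496]
force: [1.5, -0.5, 0.4]
gripper_width: 0.0281
```

Run:
```python
from h import *
st(); Q,P,im=tilt('side','s15'); planes(Q)
cv2.imwrite('pics/s15z.png',cv2.resize(im[60:260,150:360],None,fx=2.8,fy=2.8))
```

```text
t 17.25 tcp [0.5021 0.0558 0.1158] yaw 92.37275746041223 ydir [ 0.0484  0.0069 -0.9988] F [ 1.5223 -0.5456  0.4462] w 0.028119395706877524
blue 315 min [0.4681 0.0298 0.0036] max [0.5219 0.0719 0.1127]
204 normal [-0.0292  0.9996 -0.0006] c [0.4965 0.033  0.0613]
41 normal [-0.9933 -0.0766  0.087 ] c [0.4726 0.0487 0.0666]
25 normal [ 0.0644 -0.9935  0.0938] c [0.4961 0.0345 0.0739]
```

View pics/s15z.png

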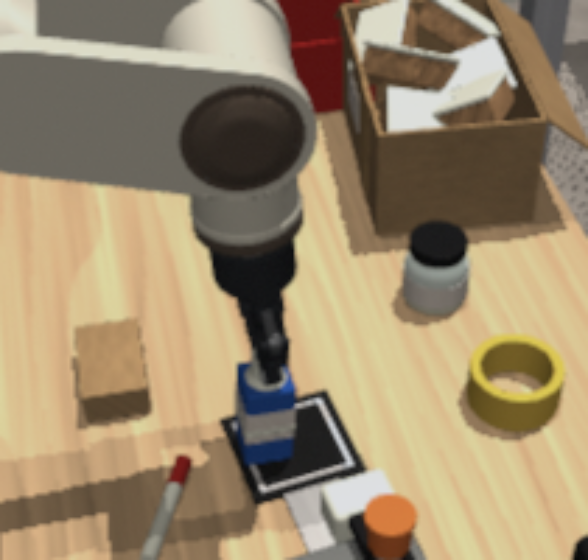

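Call:
step_arm(moves=[[0,-0.008,0,0],[0,0,-0.004,0],[-0.001,0,-0.006,0],[-0.001,0,-0.006,0],[-0.001,0,-0.005,0],[0,0,0,0],[0,0.005,0,0],[0,0.003,0,0]])

```text
time_s: 18.1
tcp_pos: [0.5248, 0.0534, 0.1158]
ee_rot: [-0.48, 0.499, 0.523, -0.497]
force: [-5.0, 0.6, 38.1]
gripper_width: 0.0286
```

Run:
```python
from h import *
st(); Q,P,im=tilt('side','s16'); planes(Q)
cv2.imwrite('pics/s16z.png',cv2.resize(im[60:260,150:360],None,fx=2.8,fy=2.8))
```

```text
t 18.1 tcp [0.5248 0.0534 0.1158] yaw 92.3657659675084 ydir [ 0.0449  0.0071 -0.999 ] F [-4.989   0.6472 38.0886] w 0.028567294502481595
blue 326 min [0.4873 0.0268 0.0035] max [0.5435 0.069  0.1129]
190 normal [ 0.035  -0.9994 -0.0067] c [0.5165 0.0306 0.0584]
55 normal [-0.9932 -0.0405  0.1091] c [0.4931 0.0466 0.0681]
33 normal [-0.0564  0.9962 -0.0657] c [0.5228 0.0318 0.0783]
```

View pics/s16z.png

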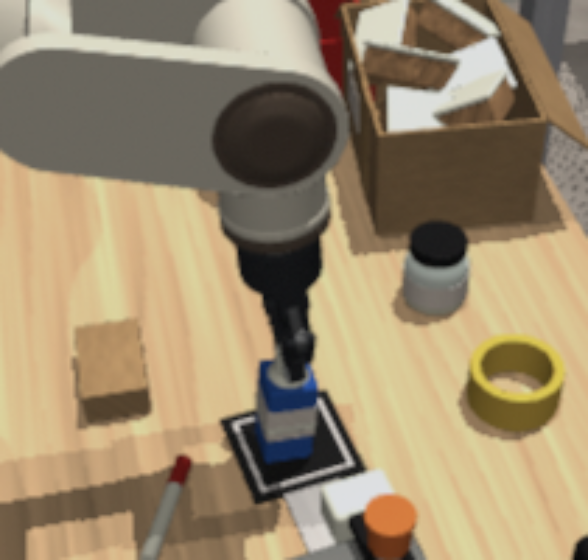

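Call:
step_arm(moves=[[0,-0.001,0,0],[0,-0.001,0,0],[0,0,0,0],[0,0,0,0],[0,0,0,0],[0,0,0,0],[0,0,0,0],[0,0,0,0]])

```text
time_s: 18.95
tcp_pos: [0.5242, 0.0535, 0.1173]
ee_rot: [-0.48, 0.499, 0.523, -0.497]
force: [0.3, -0.8, -3.4]
gripper_width: 0.0285
```

Run:
```python
from h import *
st(); Q,P,im=tilt('side','s17'); planes(Q)
```

```text
t 18.95 tcp [0.5242 0.0535 0.1173] yaw 92.37364144405646 ydir [ 0.0446  0.0072 -0.999 ] F [ 0.3021 -0.7538 -3.357 ] w 0.028530853635478422
blue 317 min [0.4872 0.0274 0.0036] max [0.5434 0.0671 0.1146]
198 normal [ 0.0529 -0.9986 -0.0046] c [0.5166 0.031  0.0624]
47 normal [-0.9944 -0.0112  0.1055] c [0.4928 0.0479 0.0716]
28 normal [-0.0486  0.9988 -0.0037] c [0.5214 0.0287 0.0616]
```

Hanging just off the pad with about 6° tilt; release.

Call:
step_arm(moves=[[0,0.001,0,0],[0,0,0,0],[0,0,0,0],[0,0,0,0],[0,0,0,0],[0,0,0,0],[0,0,0,0],[0,0,0,0]], grip=1)

```text
time_s: 19.8
tcp_pos: [0.5248, 0.0535, 0.1169]
ee_rot: [-0.479, 0.499, 0.523, -0.497]
force: [0.2, -0.3, 0.7]
gripper_width: 0.0852
```

Run:
```python
from h import *
st(); Q,P,im=tilt('side','s18'); planes(Q)
snap('wrist','w18')
```

```text
t 19.8 tcp [0.5248 0.0535 0.1169] yaw 92.37329832496842 ydir [ 0.0462  0.0071 -0.9989] F [ 0.1772 -0.2978  0.7432] w 0.08519918890476386
blue 284 min [0.4857 0.0267 0.0042] max [0.5368 0.0723 0.1097]
183 normal [ 0.0335 -0.9994 -0.0033] c [0.5099 0.0308 0.0561]
38 normal [-0.9996 -0.0086  0.0252] c [0.4874 0.0511 0.0668]
31 normal [ 0.0244 -0.9968 -0.0767] c [0.5168 0.0309 0.0612]
```

View pics/w18.png

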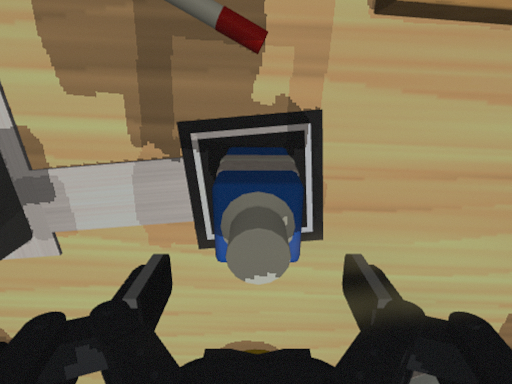

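Call:
step_arm(moves=[[0,-0.015,0,0],[0,-0.03,0,0],[0,-0.035,0,0],[0,-0.035,0,0],[-0.03,-0.005,0.008,0],[-0.045,0,0.013,0],[-0.045,0,0.013,0],[-0.045,0,0.013,0]])

```text
time_s: 20.7
tcp_pos: [0.4783, -0.1147, 0.2388]
ee_rot: [-0.477, 0.497, 0.525, -0.499]
force: [1.8, -0.7, -0.3]
gripper_width: 0.0854
```

Call:
step_arm(moves=[[-0.035,0,0.01,0],[-0.03,0,0.008,0],[-0.02,0,0.006,0],[0,0,0,0],[0,0,0,0],[0,0,0,0],[0,0,0,0],[0,0,0,0]], grip=0)

```text
time_s: 21.5
tcp_pos: [0.4559, -0.207, 0.2375]
ee_rot: [-0.478, 0.499, 0.524, -0.498]
force: [-0.1, -0.2, 0.4]
gripper_width: -0.0003
```

Run:
```python
from h import *
st(); im,d,c=snap('wrist','w20'); P=cloud(c,d)
hsv=cv2.cvtColor(im,cv2.COLOR_BGR2HSV); o=((hsv[...,0]<14))&(hsv[...,1]>170)&(hsv[...,2]>60)
for lo,hi in [(.185,.2),(.128,.14)]:
    T=P[o&(P[...,2]>lo)&(P[...,2]<hi)]
    if len(T)>3: print(lo,len(T),cv2.minEnclosingCircle((T[:,:2]*1000).astype(np.float32)),rect(T),T.mean(0))
im,d,c=snap('side','s20')
cv2.imwrite('pics/s20z.png',cv2.resize(im[110:310,150:360],None,fx=2.8,fy=2.8))
```

```text
t 21.5 tcp [ 0.4559 -0.207   0.2375] yaw 92.60639309437094 ydir [ 0.0471  0.0063 -0.9989] F [-0.0551 -0.1507  0.3727] w -0.000330712693308605
0.185 26 ((554.1627807617188, -203.32415771484375), 11.10361385345459) (array([ 554.1337, -202.8774]), array([ 5.5855, 21.7942]), 88.00971221923828) [ 0.5464 -0.2029  0.1903]
0.128 203 ((457.7513122558594, -207.04150390625), 16.77953338623047) (array([ 457.5129, -207.0313]), array([32.1207, 32.4137]), 0.7367802262306213) [ 0.4526 -0.2113  0.1311]
```

View pics/w20.png

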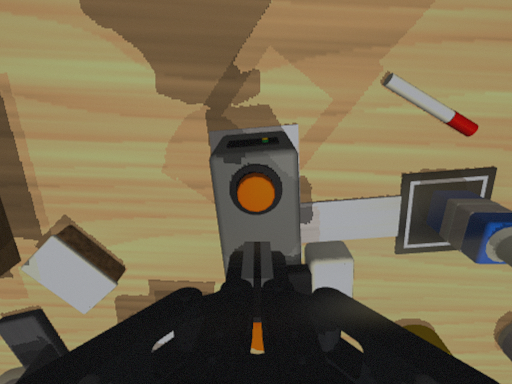

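View pics/s20z.png

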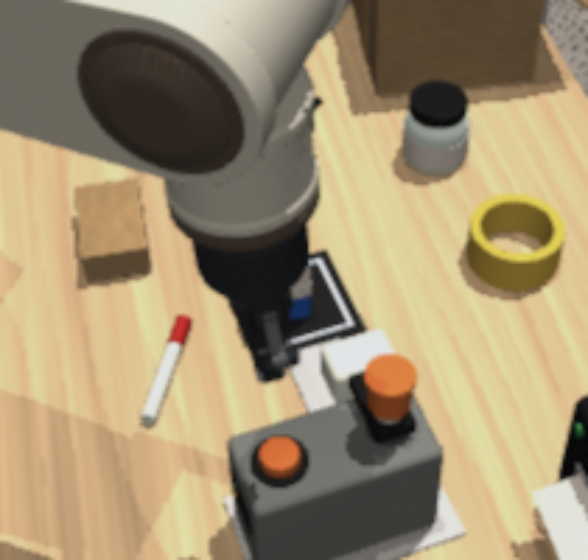

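Call:
step_arm(moves=[[0,0.02,0.001,0],[0,0.025,0.001,0],[0,0.02,0.001,0],[0,0.015,0,0],[0,0.008,0,0],[0,0.004,0,0],[0,0,0,0],[0,0,0,0]])

```text
time_s: 22.4
tcp_pos: [0.4588, -0.2054, 0.1442]
ee_rot: [-0.476, 0.499, 0.525, -0.498]
force: [0.1, -0.5, 0.4]
gripper_width: -0.0
```

Call:
step_arm(moves=[[0,0.004,0,0],[0,0.003,0,0],[0,0.003,0,0],[0,0.003,0,0],[0,0.003,0,0],[0,0.002,0,0],[0,0,0,0],[0,0,0,0]])

```text
time_s: 23.2
tcp_pos: [0.4602, -0.2058, 0.1265]
ee_rot: [-0.475, 0.5, 0.525, -0.498]
force: [-1.4, -0.7, 1.2]
gripper_width: 0.0
```

Call:
step_arm(moves=[[0,0.002,0,0],[0,0.001,0,0],[0,0.001,0,0],[0,0,0,0],[0,0,0,0],[0,0,0,0],[0,0,0,0],[0,0,0,0]])

```text
time_s: 24.0
tcp_pos: [0.4606, -0.2059, 0.1264]
ee_rot: [-0.474, 0.501, 0.525, -0.498]
force: [-0.4, -0.2, 1.5]
gripper_width: -0.0001
```

Call:
step_arm(moves=[[0,0.001,0,0],[0,0.001,0,0],[0,0.001,0,0],[0,0.001,0,0],[0,0.001,0,0],[0,0.001,0,0],[0,0.001,0,0],[0,0.001,0,0]])

```text
time_s: 24.8
tcp_pos: [0.4608, -0.206, 0.126]
ee_rot: [-0.473, 0.502, 0.525, -0.499]
force: [-8.1, 4.7, 17.7]
gripper_width: -0.0004
```

Call:
step_arm(moves=[[0,-0.015,0,0],[0,-0.035,0,0],[0,-0.035,0,0],[0,-0.03,0,0],[0.002,0,-0.02,0],[0.002,0,-0.03,0],[0.002,0,-0.025,0],[0,0,-0.016,0]], grip=0)

```text
time_s: 25.6
tcp_pos: [0.546, -0.1951, 0.2513]
ee_rot: [-0.473, 0.503, 0.525, -0.498]
force: [0.5, -0.6, 0.2]
gripper_width: -0.0004
```

Call:
step_arm(moves=[[0,0,0,0],[0,0,0,0],[0,0,0,0],[0,0,0,0],[0,0,0,0],[0,0,0,0],[0,0,0,0],[0,0,0,0]], grip=1)

```text
time_s: 26.4
tcp_pos: [0.545, -0.1953, 0.2507]
ee_rot: [-0.473, 0.503, 0.525, -0.498]
force: [0.2, -0.8, -0.3]
gripper_width: 0.0856
```

Run:
```python
from h import *
st(); im,d,c=snap('wrist','w22'); P=cloud(c,d)
hsv=cv2.cvtColor(im,cv2.COLOR_BGR2HSV); o=((hsv[...,0]<14))&(hsv[...,1]>170)&(hsv[...,2]>60)
for lo,hi in [(.185,.2),(.118,.14)]:
    T=P[o&(P[...,2]>lo)&(P[...,2]<hi)]
    if len(T)>3: print(lo,len(T),cv2.minEnclosingCircle((T[:,:2]*1000).astype(np.float32)),T.mean(0), np.percentile(T[:,2],[5,50,95]))
im,d,c=snap('side','s22')
cv2.imwrite('pics/s22z.png',cv2.resize(im[110:310,150:360],None,fx=2.8,fy=2.8))
```

```text
t 26.4 tcp [ 0.545  -0.1953  0.2507] yaw 92.71618240311732 ydir [ 0.056  -0.0017 -0.9984] F [ 0.1839 -0.847  -0.2928] w 0.08556430711344418
0.185 116 ((550.1121215820312, -195.8387451171875), 20.311735153198242) [ 0.535  -0.1973  0.1879] [0.1853 0.1877 0.1903]
0.118 348 ((458.51702880859375, -207.0777130126953), 16.87837028503418) [ 0.4608 -0.2111  0.1236] [0.1215 0.1238 0.1251]
```

View pics/w22.png

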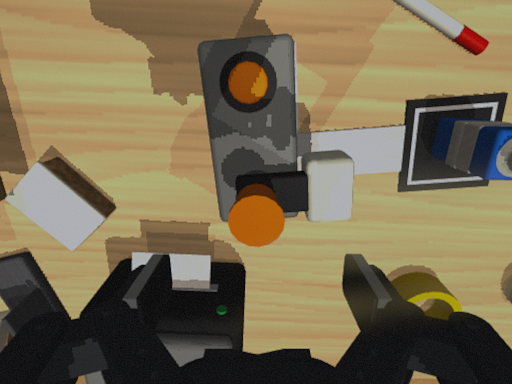

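View pics/s22z.png

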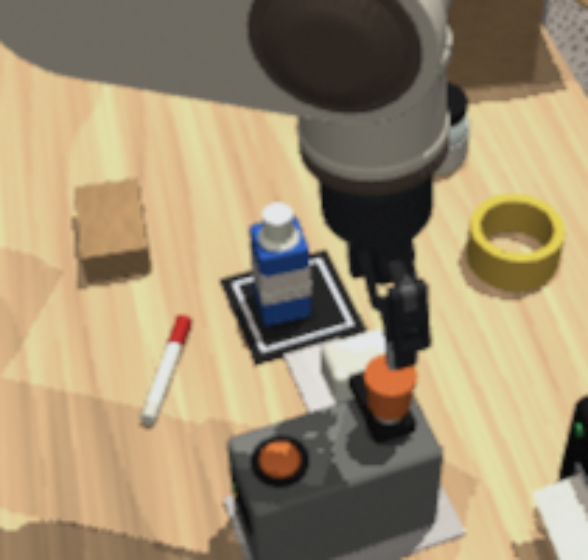

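Call:
step_arm(moves=[[0,0.015,0,0],[0,0.02,0,0],[0,0.02,0,0],[0,0.015,-0.001,0],[0,0.01,0,0],[0,0.006,0,0],[0,0.003,0,0],[0,0,0,0]])

```text
time_s: 27.3
tcp_pos: [0.5506, -0.1949, 0.1534]
ee_rot: [-0.474, 0.502, 0.525, -0.499]
force: [0.4, 0.5, 0.8]
gripper_width: 0.0853
```

Call:
step_arm(moves=[[0,0,0,0],[0,0,0,0],[0,0,0,0],[0,0,0,0],[0,0,0,0],[0,0,0,0],[0,0,0,0],[0,0,0,0]], grip=0, force=60)

```text
time_s: 28.1
tcp_pos: [0.5511, -0.1961, 0.1556]
ee_rot: [-0.472, 0.503, 0.524, -0.499]
force: [1.3, -0.7, -2.2]
gripper_width: 0.0397
```

Run:
```python
from h import *
st(); snap('wrist','w23')
```

```text
t 28.1 tcp [ 0.5511 -0.1961  0.1556] yaw 92.70695278720319 ydir [ 0.0569 -0.0039 -0.9984] F [ 1.3484 -0.6639 -2.1821] w 0.039675763090361166
```

View pics/w23.png

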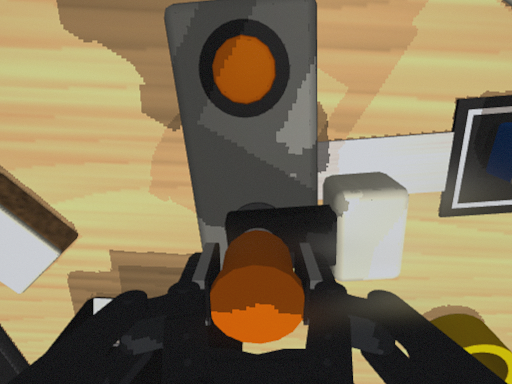

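Call:
step_arm(moves=[[0,0,0,0],[0,0,0,0],[0,0,0,0],[0,0,0,0],[0,0.004,0,0],[0,0.003,0,0],[0,0,0,0],[0,0,0,0]], grip=0.75)

```text
time_s: 28.95
tcp_pos: [0.5518, -0.196, 0.1485]
ee_rot: [-0.472, 0.503, 0.525, -0.498]
force: [-0.6, -0.2, 0.6]
gripper_width: 0.064
```

Call:
step_arm(moves=[[0,0,0,0],[0,0,0,0],[0,0,0,0],[0,0,0,0],[0,0,0,0],[0,0,0,0],[0,0,0,0],[0,0,0,0]], grip=0, force=60)

```text
time_s: 29.75
tcp_pos: [0.5518, -0.1961, 0.149]
ee_rot: [-0.472, 0.504, 0.525, -0.498]
force: [-1.3, -0.4, -0.1]
gripper_width: 0.0385
```

Call:
step_arm(moves=[[0,-0.004,-0.0002,0],[0,-0.007,-0.0004,0],[0,-0.007,-0.0004,0],[0,-0.007,-0.0004,0],[0,-0.007,-0.0004,0],[0,-0.007,-0.0004,0],[0,-0.007,-0.0004,0],[0,-0.007,-0.0004,0]])

```text
time_s: 30.55
tcp_pos: [0.5515, -0.1961, 0.2038]
ee_rot: [-0.473, 0.503, 0.524, -0.499]
force: [6.9, -4.2, -14.3]
gripper_width: 0.0386
```

Run:
```python
from h import *
st(); snap('wrist','w25')
im,d,c=snap('side','s25')
cv2.imwrite('pics/s25z.png',cv2.resize(im[110:310,150:360],None,fx=2.8,fy=2.8))
```

```text
t 30.55 tcp [ 0.5515 -0.1961  0.2038] yaw 92.69183065349692 ydir [ 0.0558 -0.0037 -0.9984] F [  6.8564  -4.2167 -14.2738] w 0.03859104070017273
```

View pics/s25z.png

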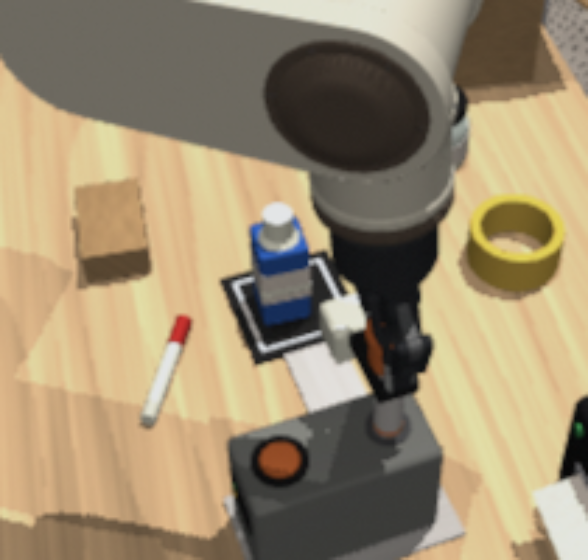

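Call:
step_arm(moves=[[0,-0.007,-0.0004,0],[0,-0.007,-0.0004,0],[0,-0.007,-0.0004,0],[0,-0.007,-0.0004,0],[0,-0.007,-0.0004,0],[0,-0.007,-0.0004,0],[0,-0.003,-0.0002,0],[0,-0.002,0,0]])

```text
time_s: 31.45
tcp_pos: [0.5511, -0.1959, 0.2495]
ee_rot: [-0.475, 0.501, 0.523, -0.499]
force: [17.0, -7.8, -30.6]
gripper_width: 0.0385
```

Call:
step_arm(moves=[[0,-0.002,0,0],[0,-0.002,0,0],[0,-0.002,0,0],[0,-0.002,0,0],[0,-0.002,0,0],[0,-0.002,0,0],[0,-0.002,0,0],[0,-0.001,0,0]])

```text
time_s: 32.25
tcp_pos: [0.5507, -0.1956, 0.2493]
ee_rot: [-0.481, 0.495, 0.522, -0.501]
force: [6.9, -3.2, -12.5]
gripper_width: 0.0383
```

Run:
```python
from h import *
st(); im,d,c=snap('wrist','w26'); P=cloud(c,d)
im,d,c=snap('side','s26')
cv2.imwrite('pics/s26z.png',cv2.resize(im[110:310,150:360],None,fx=2.8,fy=2.8))
st()
```

```text
t 32.25 tcp [ 0.5507 -0.1956  0.2493] yaw 92.68353398770122 ydir [ 0.0338  0.0081 -0.9994] F [  6.8924  -3.1633 -12.5356] w 0.03830504834035107
t 32.35 tcp [ 0.5506 -0.1956  0.2494] yaw 92.68378276401782 ydir [ 0.0338  0.008  -0.9994] F [  9.9438  -3.7075 -20.0262] w 0.03830722054134941
```

View pics/w26.png

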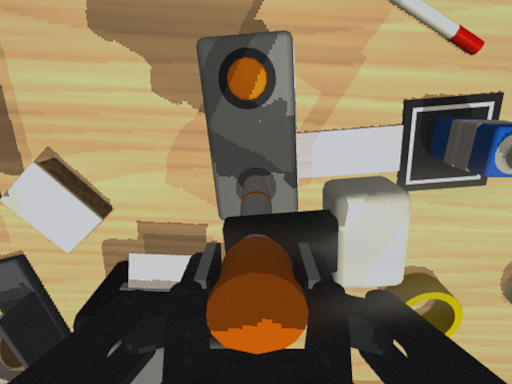

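View pics/s26z.png

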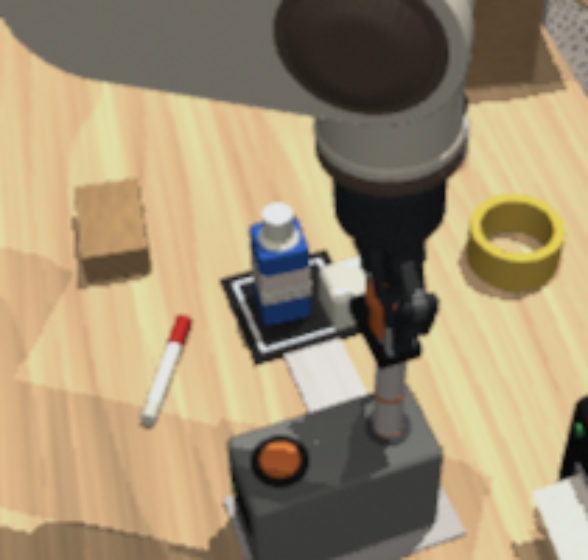

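Run:
```python
from h import *
im,d,c=snap('side','s27'); P=cloud(c,d)
hsv=cv2.cvtColor(im,cv2.COLOR_BGR2HSV)
m=(hsv[...,0]>100)&(hsv[...,0]<130)&(hsv[...,1]>120)&(abs(P[...,0]-.52)<.08)&(abs(P[...,1]-.05)<.06)&(P[...,2]<.15)
Q=P[m]; print(np.percentile(Q,[1,99],axis=0)); planes(Q)
T=Q[Q[:,2]>.104]; print('shoulder',len(T),rect(T) if len(T)>4 else '')
st(); print(manip.sign_off())
```

```text
[[0.4859 0.0267 0.0039]
 [0.5363 0.0701 0.1102]]
193 normal [-0.0311  0.9995 -0.    ] c [0.5118 0.0305 0.0564]
49 normal [-0.0175  0.9998 -0.0008] c [0.5105 0.0337 0.0684]
27 normal [-0.9922 -0.1201  0.0347] c [0.4882 0.049  0.0699]
shoulder 71 (array([510.5214,  50.7838]), array([48.8922, 45.5447]), 1.830627202987671)
t 32.4 tcp [ 0.5506 -0.1956  0.2494] yaw 92.68582539255952 ydir [ 0.0339  0.008  -0.9994] F [  9.0163  -4.56   -20.1683] w 0.038249486509735545
the job is handed in; nothing more can be done
None
```

I handed the job in at 32.4 s. As far as my checks show, every step is met; sign-off gave no verdict.

- **Bottle:** Gripped by the body, it would not turn, because friction kept it level when lifted. I regripped it by the end of the cap, let the foot swing down and dragged it upright on the pad. Then I lifted it over to the middle and let go. The last depth check puts its centre about 10 mm from the pad's middle. It stands upright within noise: one face fits a 0.00 rad lean, and a weaker fit on a small face 0.035 rad.
- **Button:** I pressed it with shut fingers to a hard stop at 17.7 N. The camera then showed its top about 7.5 mm lower, against 8 mm for full travel.
- **Mast:** The first grip measured 39.7 mm, so it was probably partly on the lip. I regripped 7 mm lower, then pulled through the notch to a hard stop. The tool rose 100 mm while gripping (60 N set). At hand-in the arm was still pulling up with about 20 N and the mast was not moving.

**Loose ends:**
- The tool drifted to about 0.03–0.06 rad of tilt, which causes a side force of about 10 N on the handle.
- The measured grip width of 38 mm does not quite match the 36 mm knob.
- Placing the bottle briefly pressed it onto the pad with 38 N through the fingers.
- I saw no bystander move in the pictures, but I did not measure their positions again at the end.

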